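# Lock the battery cover of the kitchen scale with a screwdriver

### The job

The kitchen scale lies face down and its battery cover is still unlocked. Take the orange flat-blade screwdriver from the wooden stand, set its blade upright in the slot of the yellow screw on the cover, push the screw in against its spring and, keeping it pushed in, turn it clockwise to its stop. Then put the orange screwdriver back upright in the hole it came from; leave the blue screwdriver where it is.

Things in the scene. Friction and masses are not known exactly. Their poses are not given: they have to be found in the camera images.
- flat_driver_grip (a point): Handle centre of the orange flat-blade screwdriver (loose, 80 g, 118 mm long), tip down in a hole of the stand. z points up, x along the blade's width. Handle 24 mm square, flats facing x and y, from 42 mm below to 28 mm above this point; below it a round collar, 36 mm across, its underside 50 mm below. The blade (14 mm wide, 4 mm thick along y) ends 90 mm straight below this point.
- cross_driver_grip (a point): Handle centre of the blue cross-tip screwdriver, of the same size, which stands in the other hole of the stand; not needed, to be left alone.
- stand: Pale wooden block, fixed, 170 mm (x) by 64 mm (y) by 45 mm high, origin at the centre of its underside. Two upright round holes, 24 mm across and 42 mm deep, centred 50 mm either side of the middle along its x axis. A screwdriver in a hole hangs by its collar on the block's top, its tip 5 mm over the worktop. A wall shelf hangs over the back of the worktop: carry low.
- screw_slot (a point): Centre of the slot's floor, 29 mm over the worktop, in the yellow round screw (34 mm across, rim 11 mm above this floor). x along the slot, z up; turns with the screw. Slot 6 mm wide, 4 mm deep, 29 mm long, with sloping lead-in 13 mm wide at the top. Sprung: pushing it down takes 2 N at 1 mm, 7 N at its full 6 mm; hold it 2 to 5 mm in while turning.
- scale: White kitchen scale lying face down, fixed, 150 (x) by 200 mm (y), origin at the centre of its lower side, z up; its flat upper side is 30 mm over the worktop, with four black feet 4 mm higher near the corners. The yellow screw's axis stands 30 mm from the middle along +y, in a well 38 mm across.
- screw (a joint): Turn of the yellow screw in rad, growing clockwise as seen from above; it starts between 0 and 0.25 and its stop, where the cover is locked, is at 1.3. It turns with a light drag (0.04 N m) and stays where it is left. The blade has about 8 degrees of play in the slot.
Not all that is in view belongs to the job. Of the things that look like the scale, the larger one is meant.

How it is judged (in metres and radians):
On the way, in this order (a step that is already met when the one before it is completed fails the run):
1. the orange screwdriver's blade is seated in the slot, upright within 12 degrees, and pushes the screw in by at least 1 mm, before the screw is turned (horizontal distance between flat_driver_grip and screw_slot below 0.02 m and z of flat_driver_grip in the frame of screw_slot below 0.093 m and angle between flat_driver_grip's own z axis and vertical below 0.21 rad and height (world z) of screw_slot below 0.028 m and value of joint screw below 0.7 rad), for 0.1 s.
2. the screw is turned to its stop (within 0.2 rad) with the blade still seated and pushing it in by at least 1 mm (horizontal distance between flat_driver_grip and screw_slot below 0.02 m and z of flat_driver_grip in the frame of screw_slot below 0.093 m and height (world z) of screw_slot below 0.028 m and value of joint screw above 1.1 rad), for 0.1 s.
At the end, for the whole second after the job is handed in: The screw is within 0.2 rad of its clockwise stop (joint above 1.1 rad); the orange screwdriver stands upright (within 10 degrees) in the hole it came from, its handle within 20 mm of where it was at the start; the blue screwdriver is within 20 mm of its start (value of joint screw above 1.1 rad and distance of each of flat_driver_grip, cross_driver_grip from where it was at the start of the episode below 0.02 m and angle between flat_driver_grip's own z axis and vertical below 0.17 rad); the robot touches nothing.
It fails at once if the blue screwdriver is moved by more than 20 mm (distance of cross_driver_grip from where it was at the start of the episode above 0.02 m).
It fails at once if the screw is turned without being pushed in (less than 0.5 mm, in the middle of its turn) (velocity of joint screw above 0.3 rad/s and value of joint screw between 0.45 and 1 rad and height (world z) of screw_slot above 0.0285 m).
It also fails if it takes over 64 s, if anything falls off the work surface, if the arm or the gripper's body presses on something with over 40 N, if the wrist force passes 120 N, or if a joint passes its speed limit or range.

### The arm

A 7-joint arm with a two-finger parallel gripper is mounted at the origin on a cart in front of the work surface, level with it; the furniture and walls round the work are solid. World frame = base frame: x ahead of the robot, y to its left, z up, the work surface at z = 0. Lengths are in mm, angles in rad, forces in N, time in s.
With the tool pointing down it reaches from about 400 to 875 mm from the base axis. Payload 4.4 kg.
Tool frame: the origin (TCP) lies on the centre line of the jaws, within the pads' length; the fingertips stand 25 mm ahead of it and the grasp point (between the pads) lies 6 mm ahead of it (ctrl.finger_overhang is the distance from the TCP to the fingertips, in mm); z points along the fingers, y is the line along which they close (so a half turn about z gives the same grasp; the last joint's range is limited). The gripper opens to 85 mm and grips with 20 to 120 N. Pads are 22 mm wide; open, the fingers measure 114 mm over their backs; the gripper's body (76 mm by 85 mm) begins 54 mm behind the grasp point. The pads swing forward as they close: fully open they stand 13 mm farther back than shut.
Start: joints at [-1.315, 0.628, 0.038, 1.517, -0.027, 0.996, -0.02], TCP at [205.556, 616.656, 256.313] pointing down, gripper open.
Joint ranges: [-3.06, 3.06], [-0.37, 2.12], [-1.25, 1.32], [0.18, 2.47], [-1.1, 4.24], [0.23, 1.98], [-2.94, 2.94]. Speed limits (rad/s): [2.57, 2.57, 3.14, 3.14, 3.14, 3.14, 3.14].

### API

Orientations are given as [roll, pitch, yaw] about the fixed x, y, z axes, in that order (R = Rz(yaw) Ry(pitch) Rx(roll)).
In Python, from cell import ctrl gives the robot as it stands. The module is installed in compiled form; this text tells all that it offers.
- The arm moves only by the tool play_rows, never from a script. Its argument "targets" is a list of rows, each a list of 5 numbers: the closure, from 0 (fully open) to 1 (shut), then the shift along the tool's x, y, z in cm, then the turn about the tool's z in degrees. In form: [[gripper, dx, dy, dz, spin], ...]. A call has 1 to 10 rows; each row is the pose to reach, as a shift and turn from the pose commanded when the call began, along the tool's axes at that moment; what a row does not reach only later rows make up. A row lasts 1/10 s, in which the tool goes at most 50 mm and 8.59 degrees, less where a joint would pass 70% of its speed; a pose out of reach is approached as far as the arm can. A call with a gripper value outside its range is refused whole. The fingers move at their own pace and stop on an object; the grip force is fixed at half the most. Time passes only in rows, so rows that repeat a pose let the fingers close. It gives the time, the measured TCP pose, the force, the opening and the grip force at its end, in the units of the state.
- ctrl.read_state(): the state, without advancing time (a new reading comes with each control period).
- ctrl.get_image(name): name is "scene" or "top" or "wrist"; returns (picture, depth): 384x512x3 uint8, red, green, blue; 384x512 float32, mm along the optical axis (not along the pixel's ray), 0 where there is no reading.
- ctrl.calibration(name): a dict with "vfov" (degrees; the focal length in pixels is half the picture's height over the tangent of half this angle, whatever the lens; pixels are square), "cx", "cy" (the principal point, pixels), "extrinsics" (4x4, takes a point from camera to world coordinates); the wrist camera has in their place "mount" (4x4, takes a point from camera to tool coordinates, whose origin is the TCP and whose axes are the flange's). Camera axes: x right, y down, z forward; pixel columns grow to the right and rows downward; lengths in mm; the calibration is good to about 2 mm. The wrist camera is an equidistant fisheye: a pixel r from the principal point sees the ray r / f radians off the axis. A picture is of the moment at which its call begins: read the wrist's pose just before it. calibration takes no time and is no camera call.
- ctrl.finish_job(): hands the job in; it is judged then, once.
Trained networks look in the newest picture that a camera, given by its name, has taken for a name from the list of things; names that differ only in an ending like _2 or _b are one class to them, and where a whole thing is asked for, a point or a joint stands for the part that bears it (a point fixed in the world has none). Each returns a list of dicts, best first, with "confidence" (0 to 1); they miss things now and then, are a little off and sometimes report something else, mostly with a low value. They report only what shows in the picture. A call takes as long as a camera call. They do not tell look-alikes from the thing itself.
- ctrl.search_frame(camera, name): "bbox" ([left, top, right, bottom] in pixels, round what is visible of it).
- ctrl.trace(camera, name): "pixels" (384x512 bool, what is visible of it) and "bbox" ([left, top, right, bottom] in pixels, round what is visible of it).
The state is a dict: "clock": time; "qpos": joint angles; "qd": joint speeds; "tau": joint torques, N m; "eef_pos": TCP position; "tool_rot": TCP orientation; "force": force on the tool from outside, world axes, zero at the start; "torque": the same for the moment, N m; "width": finger opening in mm; "gripper_force": force on a finger pad.
Only numpy, scipy, OpenCV 4.12 (cv2) and the standard library are available. Lean on these libraries where they do the work, as an engineer would, in place of code of your own. Each camera call takes 0.05 s, during which the arm holds its last target. There are 200 camera calls.

## Working session

There is one attempt and no reset: what is moved stays moved. The work goes in short steps, Python scripts to look and compute and a tool call to move; the robot and the scene stay as the last step left them, time stands still between calls to the robot, and variables do not carry over. Pictures are saved under pics/ and viewed, at most 10 in all, crops included, and the job is handed in when it is done.

Besides the shell and the picture viewer there is one more tool, called after "Call:" by a JSON object that holds its "name" and its "arguments". play_rows: Moves the arm, as the interface text tells. Its arguments: {"type":"object","properties":{"targets":{"type":"array"}},"required":["targets"]}

```bash
mkdir -p pics
cat > h.py <<'E'
import numpy as np, cv2
from cell import ctrl
from scipy.spatial.transform import Rotation as R
def pts(name, img_depth, px, pose=None):
    """world points of pixels px (N,2: col,row) using depth"""
    c=ctrl.calibration(name); f=192/np.tan(np.radians(c['vfov'])/2)
    px=np.atleast_2d(px).astype(int); d=img_depth[px[:,1],px[:,0]].astype(float)
    x=(px[:,0]-c['cx'])/f; y=(px[:,1]-c['cy'])/f
    if 'extrinsics' in c: T=np.array(c['extrinsics'])
    else:
        r=np.hypot(x,y)+1e-9; k=np.tan(r)/r; x=x*k; y=y*k
        T=np.eye(4); T[:3,:3]=R.from_euler('xyz',pose['tool_rot']).as_matrix(); T[:3,3]=pose['eef_pos']; T=T@np.array(c['mount'])
    P=np.c_[x*d,y*d,d,np.ones(len(d))]@T.T
    return P[:,:3]
def save(name,im): cv2.imwrite('pics/'+name,im[...,::-1])
E
python3 - <<'E'
from h import *
s=ctrl.read_state(); print(s['clock'],s['eef_pos'],s['tool_rot'],s['force'],s['width'])
for cam in ['top','scene']:
    im,d=ctrl.get_image(cam); save(cam+'0.png',im)
    c=ctrl.calibration(cam); print(cam,c['vfov'],np.round(c['extrinsics'],2).tolist())
    for n in ['flat_driver_grip','cross_driver_grip','stand','screw_slot','scale']:
        for r in ctrl.trace(cam,n)[:3]:
            v,u=np.nonzero(r['pixels']&(d>0)); 
            if len(u)==0: continue
            P=pts(cam,d,np.c_[u,v]); print(n,round(r['confidence'],2),np.round(r['bbox']),np.round(np.median(P,0)),'z95',np.round(np.percentile(P[:,2],95)))
print(ctrl.calibration('wrist'))
E
```

```text
0.0 [205.36189286 616.10709479 255.36975969] [-3.13969087e+00  5.52301810e-05  2.81980425e+00] [-0.14403026  0.25654287 -1.34544129] 85.46530072794732
top 48.07328089822064 [[0.03, -1.0, 0.08, 350.19], [-1.0, -0.03, -0.0, -105.42], [0.0, -0.08, -1.0, 1493.78], [0.0, 0.0, 0.0, 1.0]]
flat_driver_grip 0.5 [102. 166. 120. 173.] [547. 330.  99.] z95 125.0
cross_driver_grip 0.71 [106. 192. 126. 209.] [451. 306.  90.] z95 125.0
stand 0.59 [107. 156. 135. 213.] [501. 313.  44.] z95 51.0
screw_slot 0.45 [367. 240. 377. 248.] [ 322. -552.   26.] z95 30.0
screw_slot 0.41 [294. 195. 304. 208.] [ 463. -291.   36.] z95 43.0
scale 0.81 [276. 180. 338. 222.] [ 460. -317.   30.] z95 36.0
scale 0.69 [356. 224. 401. 259.] [ 330. -567.   22.] z95 27.0
scene 42.11853169240024 [[-0.44, -0.47, 0.76, -1017.47], [-0.9, 0.24, -0.37, 600.9], [-0.01, -0.85, -0.53, 1136.94], [0.0, 0.0, 0.0, 1.0]]
flat_driver_grip 0.72 [129. 212. 135. 232.] [538. 338.  89.] z95 125.0
cross_driver_grip 0.65 [141. 224. 150. 246.] [442. 314.  88.] z95 126.0
stand 0.67 [123. 226. 164. 260.] [452. 329.  43.] z95 54.0
scale 0.84 [302. 190. 326. 218.] [ 423. -382.   32.] z95 38.0
scale 0.73 [347. 192. 385. 222.] [ 311. -559.   23.] z95 31.0
{'vfov': 65.70646984690485, 'cx': 253.56638473058104, 'cy': 196.25942163841844, 'mount': array([[-2.53030455e-04, -9.65955734e-01, -2.58707278e-01,
         6.50073705e+01],
       [ 9.99999518e-01, -4.89736324e-04,  8.50510582e-04,
         1.52422471e-01],
       [-9.48253925e-04, -2.58706938e-01,  9.65955393e-01,
        -1.18050260e+02],
       [ 0.00000000e+00,  0.00000000e+00,  0.00000000e+00,
         1.00000000e+00]])}
```

View pics/top0.png

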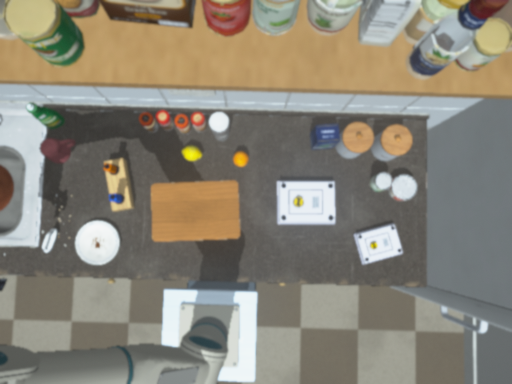

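View pics/scene0.png

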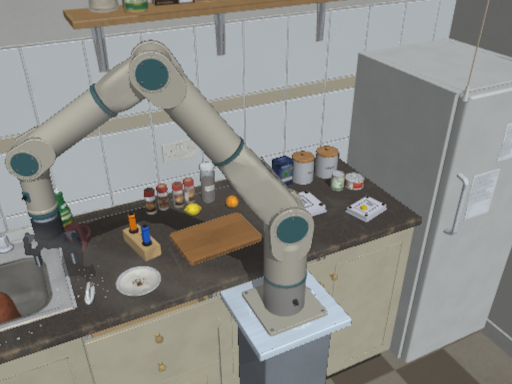

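The top view shows the orange driver at about (112,168), the blue one at (117,198), and the larger scale at (306,202) with its screw at (299,201). The smaller look-alike is at (379,243). I'll move above the orange driver.

Call:
{"name": "play_rows", "arguments": {"targets": [[0,-4,-1.6,0,0],[0,-8,-3.2,0,0],[0,-12,-4.8,0,0],[0,-16.5,-6.4,0,0],[0,-21,-8,0,0],[0,-25,-9.6,0,0],[0,-29,-11.2,0,0],[0,-33,-12.8,0,0],[0,-37,-14.4,0,0],[0,-39,-15,0,0]]}}

```text
clock: 1.6
eef_pos: [531.9, 346.3, 256.5]
tool_rot: [-3.14, 0.003, 2.814]
force: [0.4, -1.0, 0.7]
width: 85.0
gripper_force: 0.0
```

Call:
{"name": "play_rows", "arguments": {"targets": [[0,0,0,0,0],[0,0,0,0,0]]}}

```text
clock: 1.8
eef_pos: [527.8, 351.1, 256.2]
tool_rot: [3.141, -0.001, 2.819]
force: [-0.3, 0.1, -0.8]
width: 85.3
gripper_force: 0.0
```

```bash
cat >> h.py <<'E'
def look(fn, names, ref=True):
    s=ctrl.read_state(); im,d=ctrl.get_image('wrist'); save(fn,im); np.savez('last.npz',im=im,d=d,p=s['eef_pos'],r=s['tool_rot'])
    print(s['clock'],np.round(s['eef_pos'],1),np.round(s['tool_rot'],3),'q',np.round(s['qpos'],2),'F',np.round(s['force'],1),s['width'])
    for n in names:
        for r in ctrl.trace('wrist',n)[:2]:
            v,u=np.nonzero(r['pixels']&(d>0))
            if len(u)==0: continue
            P=pts('wrist',d,np.c_[u,v],s); zt=P[:,2].max(); t=P[P[:,2]>np.percentile(P[:,2],97)-4]
            (c,w,a)=cv2.minAreaRect(t[:,:2].astype(np.float32))
            print(n,round(r['confidence'],2),np.round(r['bbox']),'med',np.round(np.median(P,0),1),'top: z',np.round(np.median(t[:,2]),1),'c',np.round(c,1),'wh',np.round(w,1),'ang',round(a,1),len(t))
    return s,im,d
E
python3 - <<'E'
from h import *
look('w1.png',['flat_driver_grip','cross_driver_grip','stand'])
E
```

```text
1.8 [527.8 351.1 256.2] [ 3.141e+00 -1.000e-03  2.819e+00] q [-0.65  0.6   0.04  1.57 -0.03  0.97  0.64] F [-0.3  0.1 -0.8] 85.33672358269267
flat_driver_grip 0.69 [232. 183. 262. 233.] med [541.9 339.6 115.4] top: z 123.4 c [549.3 337.6] wh [21.4 22.2] ang 80.9 456
cross_driver_grip 0.86 [170. 106. 214. 142.] med [452.9 320.7 119.9] top: z 123.3 c [451.8 315. ] wh [21.4 21.6] ang 8.5 478
stand 0.67 [162.  79. 283. 236.] med [497.5 329.5  45.4] top: z 45.4 c [500.7 324.3] wh [170.   64.8] ang 12.4 5653
```

View pics/w1.png

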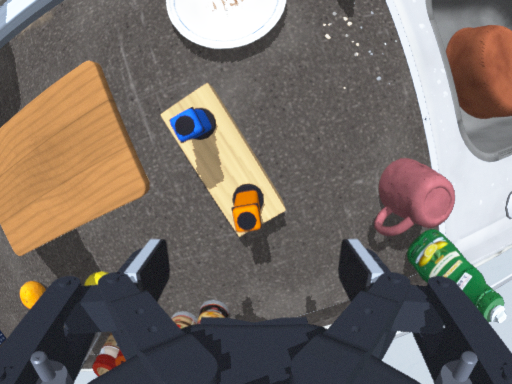

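The wrist image shows the orange handle at (247,208), roughly aligned with the jaws, and blue at (190,125). The stand fit (170 x 65 mm, 12.4°) puts the holes at (549.5,335) and (452,314), which matches the handles. I'll descend and grasp.

Call:
{"name": "play_rows", "arguments": {"targets": [[0,-1.3,-0.4,0,-2],[0,-2.5,-0.8,1,-4],[0,-2.5,-0.8,4,-4],[0,-2.5,-0.8,7,-4],[0,-2.5,-0.8,10,-4],[0,-2.5,-0.8,12.5,-4],[0,-2.5,-0.8,14,-4],[0,-2.5,-0.8,15,-4],[0,-2.5,-0.8,15.3,-4],[0,-2.5,-0.8,15.3,-4]]}}

```text
clock: 3.0
eef_pos: [549.5, 335.9, 103.7]
tool_rot: [3.141, 0.001, 2.89]
force: [-0.3, -0.2, 0.1]
width: 85.5
gripper_force: 0.0
```

Run:
```python
from h import *
s,im,d=look('w2.png',['flat_driver_grip'])
```

```text
3.0 [549.5 335.9 103.7] [3.141e+00 1.000e-03 2.890e+00] q [-0.6   0.8   0.01  1.66 -0.01  0.68  0.74] F [-0.3 -0.2  0.1] 85.48851744805837
flat_driver_grip 0.63 [226. 196. 286. 308.] med [539.6 339.  115.5] top: z 123.4 c [548.5 337.5] wh [22.  21.7] ang 82.6 2073
```

Call:
{"name": "play_rows", "arguments": {"targets": [[0,0.1,0.1,0,-7],[0,0.1,0.1,0,-7],[1,0.1,0.1,0,-7],[1,0.1,0.1,0,-7],[1,0.1,0.1,0,-7],[1,0.1,0.1,0,-7],[1,0.1,0.1,0,-7],[1,0.1,0.1,0,-7],[1,0.1,0.1,0,-7],[1,0.1,0.1,0,-7]]}}

```text
clock: 4.1
eef_pos: [548.7, 336.8, 103.4]
tool_rot: [3.141, 0.0, 3.012]
force: [-0.1, -1.0, 1.3]
width: 23.2
gripper_force: 58.8
```

Call:
{"name": "play_rows", "arguments": {"targets": [[1,0,0,0,0],[1,0,0,-0.5,0],[1,0,0,-2,0],[1,0,0,-4,0],[1,0,0,-6,0],[1,0,0,-8,0],[1,0,0,-9,0],[1,0,0,-9,0]]}}

```text
clock: 4.9
eef_pos: [549.5, 337.3, 195.5]
tool_rot: [3.139, 0.003, 3.012]
force: [0.2, -0.2, -1.4]
width: 23.3
gripper_force: 58.8
```

Run:
```python
from h import *
s,im,d=look('w3.png',['flat_driver_grip'])
ims,ds=ctrl.get_image('scene')
for r in ctrl.trace('scene','flat_driver_grip')[:1]: print(r['confidence'],r['bbox'])
c=ctrl.calibration('scene');f=192/np.tan(np.radians(c['vfov'])/2)
p=np.linalg.inv(c['extrinsics'])@np.r_[np.array(s['eef_pos'])-[0,0,90],1]; u,v=int(f*p[0]/p[2]+c['cx']),int(f*p[1]/p[2]+c['cy']); print('tip px',u,v,p[2])
a=cv2.resize(ims[v-45:v+25,u-35:u+35],(560,560),interpolation=cv2.INTER_CUBIC)
save('blade.png',a)
```

```text
4.9 [549.5 337.3 195.5] [3.139e+00 3.000e-03 3.012e+00] q [-0.58  0.68 -0.02  1.6   0.02  0.86  0.83] F [ 0.2 -0.2 -1.4] 23.313310390158673
flat_driver_grip 0.63 [225. 199. 285. 312.] med [540.  338.3 208.1] top: z 215.4 c [549.7 337.3] wh [21.9 22.4] ang 82.5 2103
0.7 [123.8, 190.9, 134.3, 215.9]
tip px 131 218 1839.6839136463263
```

View pics/blade.png

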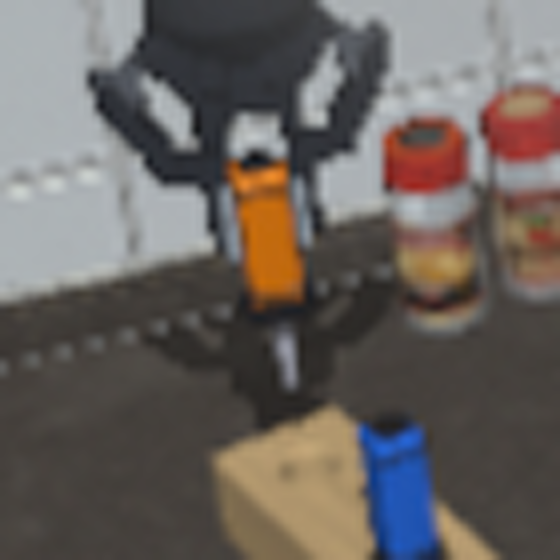

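Orange is gripped and clear of the stand, with the blade tip near (288,380) in the crop. Its apparent width is ambiguous, so I'll compare with a 90° turn.

```bash
cat >> h.py <<'E'
def prof():
    s=ctrl.read_state(); ims,ds=ctrl.get_image('scene')
    c=ctrl.calibration('scene');f=192/np.tan(np.radians(c['vfov'])/2)
    for dz in (70,76,82):
        p=np.linalg.inv(c['extrinsics'])@np.r_[np.array(s['eef_pos'])-[0,0,dz],1]; u,v=int(f*p[0]/p[2]+c['cx']),int(round(f*p[1]/p[2]+c['cy']))
        print(v,u,ims[v,u-8:u+9].mean(1).astype(int).tolist())
E
python3 -c "from h import *; prof()"
```

```text
214 130 [62, 58, 46, 45, 46, 46, 50, 61, 70, 86, 72, 46, 44, 42, 43, 44, 43]
216 131 [59, 47, 48, 47, 47, 46, 45, 95, 153, 132, 52, 44, 43, 42, 50, 60, 58]
217 131 [46, 46, 47, 46, 47, 45, 44, 80, 135, 137, 56, 43, 45, 44, 54, 70, 69]
```

Call:
{"name": "play_rows", "arguments": {"targets": [[1,0,0,0,8],[1,0,0,0,16],[1,0,0,0,24],[1,0,0,0,32],[1,0,0,0,40],[1,0,0,0,48],[1,0,0,0,56],[1,0,0,0,64],[1,0,0,0,72],[1,0,0,0,80]]}}

```text
clock: 6.15
eef_pos: [548.1, 336.6, 192.3]
tool_rot: [-3.14, 0.001, 1.61]
force: [0.6, -0.0, -1.5]
width: 23.6
gripper_force: 58.8
```

Call:
{"name": "play_rows", "arguments": {"targets": [[1,0,0,0,5],[1,0,0,0,10],[1,0,0,0,10]]}}

```text
clock: 6.45
eef_pos: [548.0, 336.7, 192.3]
tool_rot: [-3.141, 0.001, 1.441]
force: [-0.4, -1.3, -2.6]
width: 23.2
gripper_force: 58.8
```

```bash
python3 -c "
from h import *; s=ctrl.read_state(); print(s['tool_rot'],s['qpos']); prof()"
```

```text
[-3.14051233e+00  1.49860143e-03  1.44108024e+00] [-0.83910167  0.72558578  0.42137931  1.6074411  -0.35681086  0.88757247
 -0.41365941]
214 130 [73, 73, 70, 58, 44, 44, 44, 43, 61, 85, 72, 45, 54, 69, 68, 69, 67]
216 130 [75, 76, 76, 73, 61, 47, 45, 45, 100, 159, 135, 70, 63, 67, 68, 71, 72]
217 131 [74, 75, 76, 69, 46, 45, 58, 111, 157, 145, 113, 84, 72, 71, 71, 72, 69]
```

```bash
sed -i 's/(70,76,82)/(80,84,88,92,96)/' h.py
python3 - <<'E'
from h import *; prof()
ims,_=ctrl.get_image('scene'); save('b2.png',cv2.resize(ims[185:235,105:155],(600,600),interpolation=cv2.INTER_NEAREST))
E
```

```text
217 131 [74, 75, 76, 70, 46, 45, 58, 111, 157, 144, 113, 90, 70, 71, 71, 71, 69]
218 131 [71, 73, 74, 72, 58, 43, 67, 118, 152, 153, 136, 93, 72, 73, 71, 70, 68]
218 131 [71, 73, 74, 72, 58, 43, 67, 118, 152, 153, 136, 93, 72, 73, 71, 70, 68]
219 131 [69, 69, 70, 72, 64, 44, 60, 112, 156, 154, 143, 105, 71, 70, 70, 69, 67]
220 131 [67, 67, 66, 67, 62, 41, 48, 89, 130, 127, 114, 90, 70, 69, 68, 67, 66]
```

View pics/b2.png

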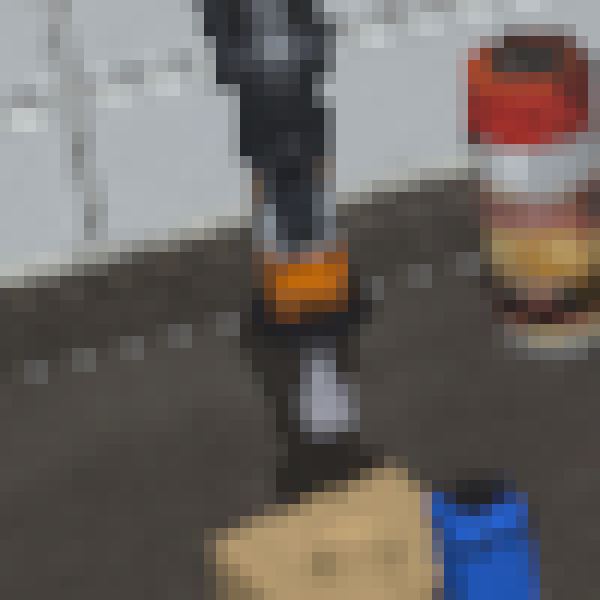

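The blade now shows wide (about 4.5 px, flared at the crop's (327,405)), so its width lies along tool x. Carrying it over to beside the large scale.

Call:
{"name": "play_rows", "arguments": {"targets": [[1,-2,0,-1,0],[1,-6,0,-2,0],[1,-10,0,-2,0],[1,-14,0,-2,0],[1,-18,0,-2,0],[1,-22,0,-2,0],[1,-26,0,-2,0],[1,-30,0,-2,0],[1,-34,0,-2,0],[1,-38,0,-2,0]]}}

```text
clock: 7.6
eef_pos: [498.4, -42.8, 214.1]
tool_rot: [3.141, 0.0, 1.441]
force: [1.0, -0.0, -1.2]
width: 23.4
gripper_force: 58.9
```

Call:
{"name": "play_rows", "arguments": {"targets": [[1,-4,0,0,0],[1,-8,0,0,0],[1,-12,0,0,0],[1,-16,0,0,0],[1,-20,0,0,0],[1,-24,0.2,0,0],[1,-28,0.4,0,0],[1,-30,0.4,0,0],[1,-31,0.4,0,0],[1,-31,0.4,0,0]]}}

```text
clock: 8.6
eef_pos: [461.9, -349.5, 213.7]
tool_rot: [-3.142, 0.001, 1.439]
force: [-0.0, 0.2, -1.8]
width: 23.0
gripper_force: 58.9
```

Call:
{"name": "play_rows", "arguments": {"targets": [[1,0,0,0,0],[1,0,0,0,0]]}}

```text
clock: 8.8
eef_pos: [463.7, -346.0, 213.3]
tool_rot: [-3.141, -0.001, 1.444]
force: [0.2, -0.1, -1.0]
width: 23.6
gripper_force: 58.9
```

Run:
```python
from h import *
look('w4.png',['flat_driver_grip','screw_slot','scale'])
```

```text
8.8 [ 463.7 -346.   213.3] [-3.141e+00 -1.000e-03  1.444e+00] q [ 0.35  0.6   0.38  1.77 -0.29  0.82  0.74] F [ 0.2 -0.1 -1. ] 23.63934215340145
flat_driver_grip 0.78 [226. 199. 282. 310.] med [ 465.1 -336.   225.6] top: z 233.2 c [ 464.1 -345.5] wh [22.6 21.7] ang 82.6 2071
screw_slot 0.77 [226. 114. 264. 147.] med [ 460.4 -290.8   37.9] top: z 39.5 c [ 460.5 -290.8] wh [32.4 30.6] ang 38.9 454
scale 0.9 [170.  57. 326. 244.] med [ 465.9 -304.    30.5] top: z 32.6 c [ 461.4 -319.2] wh [135.7 183. ] ang 1.4 2989
scale 0.71 [132. 303. 169. 343.] med [ 274.6 -517.2    8.4] top: z 28.2 c [ 366.7 -447.2] wh [224.8   7.2] ang 61.5 21
```

View pics/w4.png

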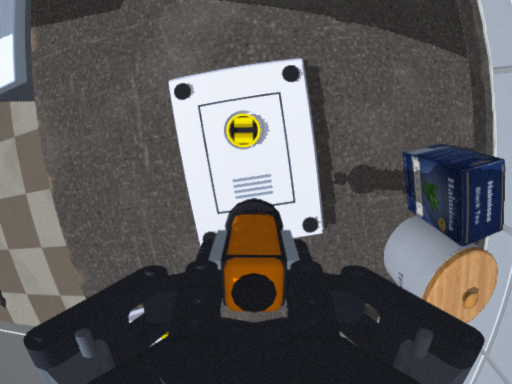

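The screw shows at (245,130) with its slot roughly along the image's horizontal, and the scale centre is 28 mm away, consistent. Now the slot angle.

Run:
```python
from h import *
z=np.load('last.npz'); s=dict(eef_pos=z['p'],tool_rot=z['r']); im=z['im']; d=z['d']
v,u=np.mgrid[105:158,218:274]; px=np.c_[u.ravel(),v.ravel()]
P=pts('wrist',d,px,s); c=im[px[:,1],px[:,0]].astype(int)
C=np.array([460.5,-290.8]); r=np.hypot(*(P[:,:2]-C).T)
yel=(c[:,0]>120)&(c[:,2]<90)&(c[:,0]-c[:,2]>80)&(r<22); print('yellow c',P[yel].mean(0), cv2.minEnclosingCircle(P[yel][:,:2].astype(np.float32)))
for th in (60,80,100):
    m=(r<12)&(c[:,0]<th); Q=P[m]; 
    if len(Q)<5: continue
    w,V=np.linalg.eigh(np.cov(Q[:,:2].T)); print(th,len(Q),Q.mean(0).round(1),np.sqrt(w).round(1),np.degrees(np.arctan2(V[1,1],V[0,1])).round(1))
big=cv2.resize(im[105:158,218:274],(560,530),interpolation=cv2.INTER_CUBIC); save('slot.png',big)
```

```text
yellow c [ 460.63980753 -290.87542752   38.27609049] ((459.789794921875, -291.35528564453125), 18.14833641052246)
60 114 [ 460.3 -290.5   29.8] [1.9 7.6] 174.2
80 130 [ 460.7 -290.6   29.8] [2.2 7.8] 173.2
100 156 [ 460.6 -290.6   29.7] [2.3 7.3] 172.8
```

View pics/slot.png

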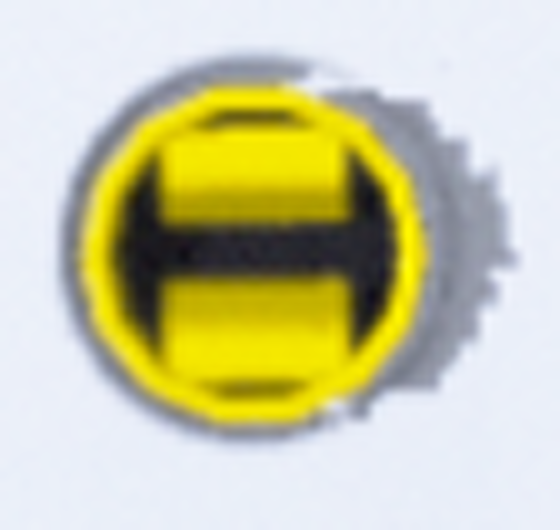

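The slot lies at world yaw ~173°, so I need a spin of -90°. I'll move over it, turning on the way, and stop with the tip just above the rim.

Call:
{"name": "play_rows", "arguments": {"targets": [[1,0.5,-0.1,0,-8],[1,1,-0.2,0,-16],[1,2,-0.3,0,-24],[1,3,-0.5,0,-32],[1,4,-0.7,0,-40],[1,5,-0.9,0,-48],[1,5.4,-1.0,0,-56],[1,5.4,-1.05,1,-64],[1,5.4,-1.05,2,-72],[1,5.4,-1.05,3,-80]]}}

```text
clock: 10.0
eef_pos: [460.0, -292.8, 183.2]
tool_rot: [-3.141, 0.0, 2.844]
force: [0.2, -0.4, -1.8]
width: 23.4
gripper_force: 58.9
```

Call:
{"name": "play_rows", "arguments": {"targets": [[1,0,0,1,-5],[1,0,0,2,-10],[1,0,0,3,-10],[1,0,0,3.6,-10],[1,0,0,3.6,-10],[1,0,0,3.6,-10]]}}

```text
clock: 10.6
eef_pos: [460.0, -293.1, 147.4]
tool_rot: [-3.141, 0.0, 3.011]
force: [0.6, 0.0, -0.5]
width: 23.9
gripper_force: 58.9
```

Run:
```python
from h import *
look('w5.png',['flat_driver_grip','screw_slot','scale'])
```

```text
10.6 [ 460.  -293.1  147.4] [-3.141  0.     3.011] q [ 0.56  0.63 -0.07  1.91  0.07  0.6   1.89] F [ 0.6  0.  -0.5] 23.91873275229891
flat_driver_grip 0.78 [224. 197. 286. 312.] med [ 450.7 -291.9  159.4] top: z 167.5 c [ 460.2 -293.1] wh [21.9 22.2] ang 83.0 2096
screw_slot 0.81 [238. 179. 281. 207.] med [ 452.9 -288.2   37.9] top: z 39.7 c [ 453.2 -288.7] wh [33.  18.1] ang 76.1 401
scale 0.88 [104.  98. 338. 278.] med [ 438.3 -319.9   30.4] top: z 31.2 c [ 461.  -320.4] wh [135.6 185.6] ang 1.4 9690
scale 0.86 [  1.  41.  56. 163.] med [ 329.4 -519.4   21.1] top: z 22.0 c [ 317.1 -540.4] wh [98.7 72. ] ang 16.4 2358
```

View pics/w5.png

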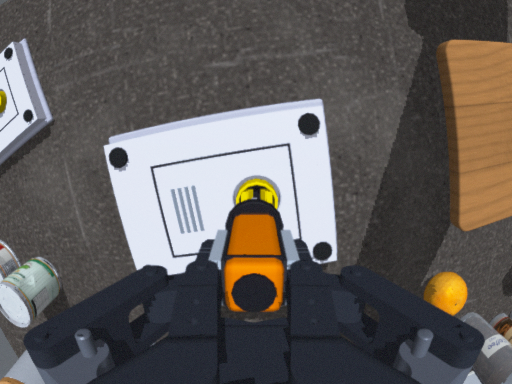

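The yellow screw sits at (259,190), slightly toward +y of the driver axis (the handle's centre column is ~253). I'll shift 3 mm and lower the tip into the slot.

Call:
{"name": "play_rows", "arguments": {"targets": [[1,0,0.3,0,0],[1,0,0.3,0.4,0],[1,0,0.3,0.8,0],[1,0,0.3,1.2,0],[1,0,0.3,1.5,0],[1,0,0.3,1.7,0],[1,0,0.3,1.9,0],[1,0,0.3,1.9,0]]}}

```text
clock: 11.6
eef_pos: [460.0, -290.1, 128.0]
tool_rot: [3.142, -0.0, 3.012]
force: [-0.4, 0.3, -2.1]
width: 23.5
gripper_force: 58.9
```

Run:
```python
from h import *
for i in range(2):
    s=look('w6.png',['flat_driver_grip','screw_slot']); print(np.round(s[0]['torque'],2))
```

```text
11.6 [ 460.  -290.1  128. ] [ 3.142 -0.     3.012] q [ 0.55  0.66 -0.06  1.93  0.07  0.56  1.88] F [-0.4  0.3 -2.1] 23.50600427413617
flat_driver_grip 0.55 [224. 197. 284. 315.] med [ 450.6 -289.1  140.3] top: z 148.0 c [ 460.1 -290. ] wh [21.7 22.7] ang 82.4 2123
screw_slot 0.64 [230. 185. 277. 205.] med [ 450.1 -288.9   38. ] top: z 40.1 c [ 449.6 -288.7] wh [30.5 13.3] ang 80.4 267
[-0.02  0.01 -0.01]
11.75 [ 460.2 -290.2  128.4] [-3.142  0.     3.012] q [ 0.55  0.66 -0.06  1.93  0.07  0.56  1.88] F [-0.6 -0.1 -1.2] 23.077822592529657
flat_driver_grip 0.74 [223. 198. 282. 314.] med [ 450.9 -289.1  140.6] top: z 148.4 c [ 460.4 -290.1] wh [21.7 22.6] ang 82.6 2077
screw_slot 0.72 [228. 184. 278. 212.] med [ 450.5 -289.7   38.2] top: z 40.0 c [ 450.9 -290.5] wh [32.2 14.9] ang 88.1 297
screw_slot 0.46 [ 90.  95. 339. 279.] med [ 435.7 -318.8   30.4] top: z 31.0 c [ 461.3 -320.6] wh [136.  186.3] ang 1.4 15567
[ 0.01 -0.03 -0.02]
```

No contact force yet with the tip at ~30 mm, so the blade is in the slot. Pressing in about 3.5 mm.

Call:
{"name": "play_rows", "arguments": {"targets": [[1,0,0,0.1,0],[1,0,0,0.2,0],[1,0,0,0.3,0],[1,0,0,0.4,0],[1,0,0,0.45,0],[1,0,0,0.45,0],[1,0,0,0.45,0]]}}

```text
clock: 12.6
eef_pos: [460.3, -290.2, 124.0]
tool_rot: [-3.141, 0.0, 3.012]
force: [-0.4, -0.8, 2.9]
width: 23.1
gripper_force: 59.1
```

Run:
```python
from h import *
for i in range(3):
    s=look('w7.png',['flat_driver_grip','screw_slot']); print(np.round(s[0]['torque'],2))
```

```text
12.6 [ 460.3 -290.2  124. ] [-3.141  0.     3.012] q [ 0.55  0.67 -0.06  1.93  0.08  0.55  1.88] F [-0.4 -0.8  2.9] 23.11172977840337
flat_driver_grip 0.56 [224. 198. 282. 310.] med [ 450.9 -289.   136.5] top: z 144.0 c [ 460.6 -290. ] wh [21.9 22. ] ang 83.3 2036
screw_slot 0.75 [230. 184. 280. 210.] med [ 450.5 -289.8   34.7] top: z 36.8 c [ 451.  -290.1] wh [32.7 14.3] ang 87.6 298
[0.03 0.06 0.01]
12.75 [ 460.3 -290.2  123.9] [-3.141  0.     3.012] q [ 0.55  0.67 -0.06  1.93  0.08  0.55  1.88] F [ 0.2 -0.7  3. ] 23.15288690573414
flat_driver_grip 0.76 [224. 195. 284. 314.] med [ 450.9 -289.1  136.2] top: z 144.0 c [ 460.5 -290. ] wh [21.8 22.5] ang 82.3 2100
screw_slot 0.77 [229. 186. 280. 211.] med [ 450.8 -289.7   34.8] top: z 36.6 c [ 451.2 -290.3] wh [32.9 14.5] ang 88.2 297
[0.   0.07 0.01]
12.9 [ 460.3 -290.2  123.9] [-3.142  0.     3.012] q [ 0.55  0.67 -0.06  1.93  0.08  0.55  1.88] F [-0.7  0.4  3.6] 23.08752080427124
flat_driver_grip 0.82 [226. 196. 281. 311.] med [ 450.9 -289.1  136.2] top: z 143.9 c [ 460.5 -290. ] wh [21.7 22.4] ang 82.8 2097
screw_slot 0.71 [230. 184. 278. 212.] med [ 450.6 -289.7   34.5] top: z 36.4 c [ 451.2 -290. ] wh [32.7 14.6] ang 87.2 303
[0.02 0.02 0.02]
```

The screw is down 3.4 mm (rim 40 to 36.6) with a few newtons of push. Turning clockwise.

Call:
{"name": "play_rows", "arguments": {"targets": [[1,0,0,0,4],[1,0,0,0,8],[1,0,0,0,12],[1,0,0,0,16],[1,0,0,0,20],[1,0,0,0,24],[1,0,0,0,28],[1,0,0,0,32],[1,0,0,0,36],[1,0,0,0,36]]}}

```text
clock: 14.05
eef_pos: [460.0, -290.5, 123.8]
tool_rot: [-3.141, 0.0, 2.383]
force: [-0.5, -1.1, 1.8]
width: 23.7
gripper_force: 59.4
```

Run:
```python
from h import *
s=look('w8.png',['flat_driver_grip','screw_slot']); print(np.round(s[0]['torque'],2))
```

```text
14.05 [ 460.  -290.5  123.8] [-3.141  0.     2.383] q [ 0.44  0.67  0.11  1.93 -0.13  0.54  1.45] F [-0.5 -1.1  1.8] 23.7475527298377
flat_driver_grip 0.56 [225. 198. 281. 313.] med [ 454.8 -285.1  136.4] top: z 143.8 c [ 460.3 -290.2] wh [22.  22.2] ang 47.3 2089
screw_slot 0.81 [232. 184. 277. 206.] med [ 451.1 -281.8   34. ] top: z 36.5 c [ 452.5 -283.7] wh [30.4 11.9] ang 47.9 258
screw_slot 0.54 [  0. 254.  14. 280.] med [ 323.4 -543.7   25.8] top: z 27.7 c [ 324.3 -548.7] wh [16.  24.4] ang 22.7 121
[-0.37  0.16  0.1 ]
```

Call:
{"name": "play_rows", "arguments": {"targets": [[1,0,0,0,4],[1,0,0,0,8],[1,0,0,0,12],[1,0,0,0,16],[1,0,0,0,20],[1,0,0,0,24],[1,0,0,0,28],[1,0,0,0,32],[1,0,0,0,36],[1,0,0,0,36]]}}

```text
clock: 15.2
eef_pos: [460.2, -290.2, 123.7]
tool_rot: [-3.141, 0.0, 1.756]
force: [-0.7, -0.4, 2.4]
width: 23.1
gripper_force: 59.4
```

Run:
```python
from h import *
s=look('w9.png',['flat_driver_grip','screw_slot']); print(np.round(s[0]['torque'],2))
```

```text
15.2 [ 460.2 -290.2  123.7] [-3.141  0.     1.756] q [ 0.33  0.69  0.28  1.94 -0.34  0.56  1.02] F [-0.7 -0.4  2.4] 23.131490703639113
flat_driver_grip 0.58 [224. 198. 282. 314.] med [ 459.2 -280.6  136.1] top: z 143.8 c [ 460.5 -289.8] wh [22.1 22.6] ang 10.6 2077
screw_slot 0.92 [234. 186. 278. 205.] med [ 457.4 -279.5   34. ] top: z 36.3 c [ 458.4 -279.2] wh [29.5 12.2] ang 11.8 242
[-0.26  0.14 -0.05]
```

Call:
{"name": "play_rows", "arguments": {"targets": [[1,0,0,0,2],[1,0,0,0,4],[1,0,0,0,6],[1,0,0,0,6],[1,0,0,0,6]]}}

```text
clock: 15.85
eef_pos: [460.2, -290.2, 123.8]
tool_rot: [-3.142, 0.0, 1.651]
force: [-1.3, -1.6, 1.3]
width: 23.8
gripper_force: 59.4
```

Run:
```python
from h import *
for i in range(2):
    s=look('w10.png',['screw_slot']); print(np.round(s[0]['torque'],2))
```

```text
15.85 [ 460.2 -290.2  123.8] [-3.142  0.     1.651] q [ 0.31  0.69  0.31  1.94 -0.37  0.57  0.95] F [-1.3 -1.6  1.3] 23.84020849353935
screw_slot 0.95 [234. 185. 280. 208.] med [ 460.3 -279.8   34.4] top: z 36.5 c [ 460.2 -280.7] wh [31.9 13.9] ang 4.4 277
[-0.39  0.14  0.03]
15.95 [ 460.2 -290.2  123.8] [3.142 0.    1.651] q [ 0.31  0.69  0.31  1.94 -0.37  0.57  0.95] F [ 0.2 -0.6  3. ] 23.220332595783482
screw_slot 0.71 [235. 185. 279. 207.] med [ 459.7 -279.5   33.8] top: z 36.4 c [ 460.8 -279.2] wh [29.7 12.3] ang 1.4 258
[-0.34  0.15  0.01]
```

Call:
{"name": "play_rows", "arguments": {"targets": [[1,0,0,0,2],[1,0,0,0,4],[1,0,0,0,5],[1,0,0,0,5],[1,0,0,0,5]]}}

```text
clock: 16.55
eef_pos: [460.2, -290.1, 123.8]
tool_rot: [-3.141, 0.0, 1.563]
force: [-1.5, -0.6, 2.8]
width: 23.1
gripper_force: 59.4
```

Run:
```python
from h import *
for i in range(2):
    s=look('w11.png',['screw_slot','flat_driver_grip']); print(np.round(s[0]['torque'],2))
```

```text
16.55 [ 460.2 -290.1  123.8] [-3.141  0.     1.563] q [ 0.29  0.69  0.33  1.94 -0.4   0.57  0.89] F [-1.5 -0.6  2.8] 23.13448237366581
screw_slot 0.7 [229. 183. 277. 208.] med [ 460.6 -279.6   33.9] top: z 36.6 c [ 460.1 -279.7] wh [31.2 14. ] ang 3.1 259
flat_driver_grip 0.75 [221. 197. 284. 312.] med [ 460.8 -279.6  136.5] top: z 143.8 c [ 460.6 -289.6] wh [21.9 22.7] ang 0.5 2101
[-0.36  0.13  0.14]
16.7 [ 460.2 -290.1  123.8] [ 3.142 -0.     1.563] q [ 0.29  0.69  0.33  1.94 -0.4   0.57  0.89] F [-0.6 -0.7  2.5] 23.115981184973077
screw_slot 0.64 [231. 184. 279. 208.] med [ 461.  -279.6   34.1] top: z 36.5 c [ 461.3 -280.2] wh [12.8 31.7] ang 86.8 263
flat_driver_grip 0.61 [225. 195. 284. 314.] med [ 460.5 -279.6  136.1] top: z 143.8 c [ 460.6 -289.6] wh [22.7 21.8] ang 89.7 2106
[-0.31  0.09  0.16]
```

Call:
{"name": "play_rows", "arguments": {"targets": [[1,0,0,0,2],[1,0,0,0,4],[1,0,0,0,5],[1,0,0,0,5],[1,0,0,0,5]]}}

```text
clock: 17.35
eef_pos: [460.2, -289.9, 123.7]
tool_rot: [-3.141, -0.0, 1.476]
force: [-0.4, -1.2, 3.7]
width: 23.4
gripper_force: 59.4
```

Run:
```python
from h import *
for i in range(3):
    s=look('w12.png',['flat_driver_grip'] if i==0 else []); print(np.round(s[0]['torque'],2))
```

```text
17.35 [ 460.2 -289.9  123.7] [-3.141 -0.     1.476] q [ 0.28  0.7   0.36  1.94 -0.42  0.58  0.83] F [-0.4 -1.2  3.7] 23.445020905777895
flat_driver_grip 0.95 [224. 197. 284. 312.] med [ 461.4 -279.8  136.2] top: z 143.8 c [ 460.6 -289.4] wh [22.5 21.8] ang 84.7 2084
[-0.17  0.13  0.25]
17.45 [ 460.1 -290.   123.8] [-3.141 -0.     1.476] q [ 0.28  0.7   0.36  1.94 -0.42  0.58  0.83] F [-0.6 -0.6  2.8] 23.626416544612198
[-0.1   0.09  0.25]
17.5 [ 460.2 -290.   123.8] [-3.142 -0.     1.476] q [ 0.28  0.7   0.36  1.94 -0.42  0.58  0.83] F [-0.5 -0.3  3.8] 23.568146167423198
[-0.12  0.09  0.32]
```

Torque has risen to ~0.3 N m, far over the drag, so the screw is at its stop. I'll relax the twist, lift out and check the slot.

Call:
{"name": "play_rows", "arguments": {"targets": [[1,0,0,0,-3],[1,0,0,0,-6],[1,0,0,-0.3,-6],[1,0,0,-1,-6],[1,0,0,-2.5,-6],[1,0,0,-5,-6],[1,0,0,-8,-6],[1,-3,0,-9,-6],[1,-6,0,-9,-6],[1,-6,0,-9,-6]]}}

```text
clock: 18.55
eef_pos: [453.0, -354.6, 215.0]
tool_rot: [3.141, 0.004, 1.574]
force: [-0.5, -0.2, -1.1]
width: 23.0
gripper_force: 60.2
```

Run:
```python
from h import *
s,im,d=look('w13.png',['flat_driver_grip','screw_slot'])
r=ctrl.trace('wrist','screw_slot')[0]; b=np.array(r['bbox']).astype(int)
v,u=np.mgrid[b[1]:b[3],b[0]:b[2]]; px=np.c_[u.ravel(),v.ravel()]
P=pts('wrist',d,px,s); c=im[px[:,1],px[:,0]].astype(int); C=np.array([460.5,-290.3])
rr=np.hypot(*(P[:,:2]-C).T); m=(rr<12)&(c[:,0]<80); Q=P[m]
w,V=np.linalg.eigh(np.cov(Q[:,:2].T)); print(len(Q),Q.mean(0).round(1),np.sqrt(w).round(1),np.degrees(np.arctan2(V[1,1],V[0,1])).round(1))
```

```text
18.55 [ 453.  -354.6  215. ] [3.141 0.004 1.574] q [ 0.35  0.6   0.41  1.79 -0.31  0.82  0.92] F [-0.5 -0.2 -1.1] 23.01693037941802
flat_driver_grip 0.87 [224. 198. 284. 313.] med [ 453.6 -344.1  227.5] top: z 234.9 c [ 453.3 -354.1] wh [22.7 21.6] ang 89.8 2108
screw_slot 0.89 [244. 104. 282. 137.] med [ 460.8 -290.3   38.2] top: z 39.6 c [ 460.6 -290.4] wh [32.3 32. ] ang 27.6 493
screw_slot 0.2 [192.  56. 331. 237.] med [ 462.2 -308.2   30.5] top: z 32.5 c [ 461.3 -319.5] wh [135.8 183.4] ang 1.5 3207
134 [ 460.3 -290.    29.8] [2.1 7.5] 107.3
```

The slot turned from 173° to 107° (1.15 rad, plus the starting offset gives ~1.3), so it is locked. Carrying back to the stand.

Call:
{"name": "play_rows", "arguments": {"targets": [[1,2,0.4,0,0],[1,6,1,0,0],[1,10,1.6,0,0],[1,14,2.2,0,0],[1,18,2.8,0,0],[1,22,3.4,0,0],[1,26,4,0,0],[1,30,4.6,0,0],[1,34,5.2,0,0],[1,38,5.8,0,0]]}}

```text
clock: 19.75
eef_pos: [507.9, 33.8, 213.7]
tool_rot: [-3.14, -0.001, 1.582]
force: [0.9, 0.4, -0.8]
width: 23.5
gripper_force: 60.2
```

Call:
{"name": "play_rows", "arguments": {"targets": [[1,4,0.6,0,0],[1,8,1.3,0,0],[1,12,2,0,0],[1,16,2.7,0,0],[1,20,3.4,0,0],[1,24,3.8,0,0],[1,28,3.8,0,0],[1,30,3.8,0,0],[1,30,3.8,0,0],[1,30,3.8,0,0]]}}

```text
clock: 20.75
eef_pos: [543.0, 330.5, 213.3]
tool_rot: [-3.14, 0.002, 1.581]
force: [-0.7, -1.7, -1.6]
width: 23.6
gripper_force: 60.2
```

Run:
```python
from h import *
look('w14.png',['flat_driver_grip','stand','cross_driver_grip'])
```

```text
20.75 [543.  330.5 213.3] [-3.140e+00  2.000e-03  1.581e+00] q [-0.86  0.7   0.47  1.61 -0.37  0.92 -0.26] F [-0.7 -1.7 -1.6] 23.582954937779153
flat_driver_grip 0.8 [225. 194. 284. 315.] med [543.4 340.9 225.4] top: z 233.3 c [543.4 331.1] wh [21.6 22.8] ang 0.9 2078
stand 0.88 [130. 138. 302. 233.] med [513.1 333.4  45.2] top: z 45.4 c [500.6 324.4] wh [171.4  64.9] ang 12.7 7633
cross_driver_grip 0.94 [124. 183. 182. 240.] med [458.7 320.5 103.5] top: z 123.3 c [451.8 315.2] wh [21.8 22.2] ang 5.7 519
```

Call:
{"name": "play_rows", "arguments": {"targets": [[1,0.4,0.6,0,0],[1,0.4,0.6,1.5,0],[1,0.4,0.6,3,0],[1,0.4,0.6,4.5,0],[1,0.4,0.6,6,0],[1,0.4,0.6,6.2,0],[1,0.4,0.6,6.2,0]]}}

```text
clock: 21.65
eef_pos: [549.4, 334.9, 150.8]
tool_rot: [-3.14, 0.001, 1.58]
force: [0.9, 0.2, -2.1]
width: 23.2
gripper_force: 60.2
```

Call:
{"name": "play_rows", "arguments": {"targets": [[1,0,0,0.5,0],[1,0,0,1,0],[1,0,0,1.5,0],[1,0,0,1.5,0]]}}

```text
clock: 22.05
eef_pos: [549.3, 335.0, 136.1]
tool_rot: [-3.14, 0.0, 1.581]
force: [0.6, -0.5, -1.8]
width: 23.6
gripper_force: 60.2
```

Run:
```python
from h import *
look('w15.png',['flat_driver_grip','stand'])
```

```text
22.05 [549.3 335.  136.1] [-3.14   0.     1.581] q [-0.83  0.8   0.42  1.65 -0.42  0.79 -0.22] F [ 0.6 -0.5 -1.8] 23.608843405663716
flat_driver_grip 0.95 [225. 199. 285. 312.] med [549.5 345.4 148.1] top: z 156.1 c [549.7 335.5] wh [22.  22.7] ang 0.2 2072
stand 0.83 [ 88. 148. 308. 274.] med [506.6 339.4  45.3] top: z 45.4 c [500.6 324.3] wh [171.   64.7] ang 12.7 11029
```

View pics/w15.png

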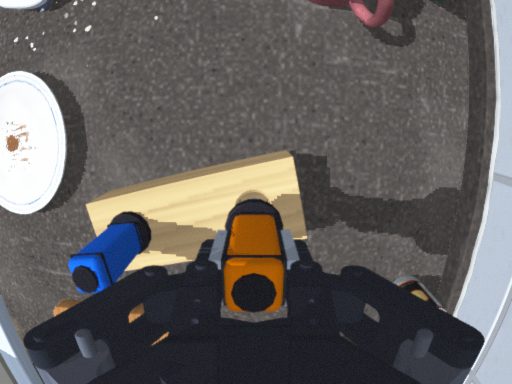

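The tip is below the block's top with no contact force and the collar is over the hole at (253,200), so it has entered. Lowering the rest and releasing.

Call:
{"name": "play_rows", "arguments": {"targets": [[1,0,0,0.8,0],[1,0,0,1.6,0],[1,0,0,2.4,0],[1,0,0,3.0,0],[1,0,0,3.2,0],[1,0,0,3.2,0],[1,0,0,3.2,0]]}}

```text
clock: 22.9
eef_pos: [550.0, 335.2, 104.9]
tool_rot: [3.141, -0.0, 1.581]
force: [0.1, 0.2, -1.2]
width: 23.3
gripper_force: 60.2
```

Call:
{"name": "play_rows", "arguments": {"targets": [[0.6,0,0,0,0],[0,0,0,0,0],[0,0,0,0,0],[0,0,0,0,0],[0,0,0,0,0],[0,0,0,0,0],[0,0,0,0,0],[0,0,0,0,0]]}}

```text
clock: 23.7
eef_pos: [549.8, 335.1, 104.8]
tool_rot: [-3.142, 0.0, 1.581]
force: [-0.4, -0.3, 0.5]
width: 85.6
gripper_force: 0.0
```

Call:
{"name": "play_rows", "arguments": {"targets": [[0,0,0,-1,0],[0,0,0,-3,0],[0,0,0,-6,0],[0,0,0,-9,0],[0,0,0,-12,0],[0,0,0,-14,0],[0,0,0,-14,0],[0,0,0,-14,0]]}}

```text
clock: 24.5
eef_pos: [549.6, 335.2, 245.2]
tool_rot: [3.141, -0.001, 1.581]
force: [0.4, 0.3, -0.2]
width: 85.5
gripper_force: 0.0
```

Run:
```python
from h import *
look('w16.png',['flat_driver_grip','cross_driver_grip','stand'])
```

```text
24.5 [549.6 335.2 245.2] [ 3.141e+00 -1.000e-03  1.581e+00] q [-0.87  0.67  0.48  1.56 -0.35  1.   -0.27] F [ 0.4  0.3 -0.2] 85.49221515128202
flat_driver_grip 0.62 [239. 162. 270. 210.] med [550.4 342.1 119.3] top: z 123.5 c [550.1 335.3] wh [21.1 21.3] ang 0.8 489
flat_driver_grip 0.15 [132. 183. 184. 229.] med [458.6 320.3 102.6] top: z 123.3 c [451.8 315.3] wh [22.9 21.9] ang 8.9 421
cross_driver_grip 0.95 [131. 183. 181. 229.] med [459.  320.6 104.4] top: z 123.3 c [452.2 315.4] wh [22.2 21.9] ang 8.9 417
stand 0.76 [138. 140. 291. 225.] med [506.  334.   45.3] top: z 45.4 c [500.8 324.5] wh [170.2  65. ] ang 12.7 5792
```

The orange driver stands at (550,335) with its top at 123.5 mm, as at the start. Blue has not moved, and the gripper is clear.

```bash
python3 -c "
from cell import ctrl; print(ctrl.finish_job())"
```

```text
the job is handed in; nothing more can be done
None
```

The job is handed in: the screw was pressed in about 3.4 mm and turned clockwise to its stop (about 1.3 rad by the images and a torque rise to 0.3 N m), the orange screwdriver is back upright in its hole, and the blue one has not moved; the hand-in returned no verdict.

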